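# Slide the tile scraper into its block and lock it

## Robot

A 6-joint arm with a two-finger parallel gripper is mounted at the origin on the work surface. World frame = base frame: x ahead of the robot, y to its left, z up, the work surface at z = 0. Lengths are in m, angles in degrees, forces in N, time in s.
With the tool pointing down it reaches from about 0.4 to 0.825 m from the base axis. Payload 7 kg.
Tool frame: the origin (TCP) lies midway between the tips of the shut fingers; the grasp point (between the pads) lies arm.grasp_offset behind it (arm.grasp_offset is the distance from the TCP to the grasp point, in m); z points along the fingers, y is the line along which they close (so a half turn about z gives the same grasp; the last joint's range is limited). The gripper opens to 85 mm and grips with 20 to 120 N. Pads are 22 mm wide; open, the fingers measure 114 mm over their backs; the gripper's body (76 mm by 85 mm) begins 54 mm behind the grasp point. The pads swing forward as they close: fully open they stand 13 mm farther back than shut.
Start: joints at [92.71, 20.546, 0.682, 0, -70.136, -16.507], TCP at [0.161, 0.655, 0.231] pointing down, gripper open.
Joint ranges: [-176.03, 176.03], [-82.01, 121.73], [-58.28, 71.71], [-173.87, 95.51], [-174.79, -0.11], [-173.66, 173.66]. Speed limits (degrees/s): [136.94, 136.94, 172.46, 180, 180, 180].

## Interface

Orientations are given as a 3x3 rotation matrix whose columns are the frame's x, y, z axes.
In Python, from cell import arm gives the robot as it stands.
- The arm moves only by the tool jog_arm, never from a script. Its argument "moves" is a list that holds one entry, the list of rows, each a list of 7 numbers: the turn, a rotation vector about the tool's x, y, z in degrees, then the shift along the tool's x, y, z in cm, then the opening, from 0 (shut) to 1 (fully open). A call has 1 to 20 rows; each row shifts and turns the commanded pose from where the row before left it, along the tool's axes as they then stand; what a row does not reach is not made up. A row lasts 1/8 s, in which the tool goes at most 62.5 mm and 10.7 degrees, less where a joint would pass 70% of its speed; a pose out of reach is approached as far as the arm can. A call is refused whole if a number of a shift passes 6.25 or a number of a turn 10.7, either way. A call with a gripper value outside its range is refused whole. The fingers move at their own pace and stop on an object; the grip force is fixed at half the most. Time passes only in rows, so rows that do not move let the fingers close. It gives the time, the measured TCP pose, the force, the opening and the grip force at its end, in the units of the state.
- arm.get_obs(): the state, without advancing time (a new reading comes with each control period).
- arm.capture(name): name is "side" or "top"; returns a dict with "pixels" (384x512x3 uint8, red, green, blue), "range_z" (384x512 float32, m along the optical axis (not along the pixel's ray), 0 where there is no reading), "mtx" (3x3 intrinsics, pixels), "k1" (the pictures are not rectified: a ray, as slopes to the right and down, at radius r is drawn at 1 + k1 r^2 times it, then the intrinsics apply), "camera_from_world" (4x4, takes a point from world to camera coordinates). Camera axes: x right, y up, looking along -z (the intrinsics and any distortion apply to the point x, -y, -z); pixel columns grow to the right and rows downward; lengths in m; the calibration is good to about 2 mm. A picture is of the moment at which its call begins.
- arm.job_done(): hands the job in; it is judged then, once.
The state is a dict: "time": time; "qpos": joint angles; "qd": joint speeds; "tau": joint torques, N m; "tool_pos": TCP position; "ee_rot": TCP orientation; "wrist_force": force on the tool from outside, world axes, zero at the start; "wrist_torque": the same for the moment, N m; "opening": finger opening in m; "grasp_force": force on a finger pad.
Only numpy, scipy, OpenCV 4.12 (cv2) and the standard library are available. Lean on these libraries where they do the work, as an engineer would, in place of code of your own. Each camera call takes 0.05 s, during which the arm holds its last target. There are 200 camera calls.

## Task

Put the flat red scraper away: keeping it flat on the bamboo tray, slide it by its grip slot or edges, steel edge first, into the slot of the dark wooden block until it is fully home. Then take the mallet and drive the brass pin all the way down with it to lock the scraper in (never press the pin with the bare gripper), and stand the mallet back upright on the tray, head face down, let go. Leave the jar, the white cone, the tiles and the tong where they are.

Things in the scene. Friction and masses are not known exactly. Their poses are not given: they have to be found in the camera images.
- scraper: Loose flat scraper, a red plate 150 (x) x 110 (y) x 12 mm, 0.25 kg, flat on the tray; too wide to grip across: drag it by fingertips hooked in its grip slot, or push its edges. Origin: centre of its underside; +x points to its leading edge, a bright steel strip 23 mm wide; a thin pale line marks the tail edge. Near the front it has a square 24 mm through hole for the pin.
- scraper_hole (a point): Centre of that hole, on the top face, 40 mm from the scraper's origin towards the steel edge.
- scraper_grip (a point): Centre of the scraper's grip slot, on the top face, 38 mm from its origin towards the tail: a rectangular through opening 30 (along the scraper's x) x 72 mm (along its y) for fingertips, right down to the tray; 22 mm of plate lies behind it.
- block: Fixed dark wooden block on the tray, 90 (x) x 144 (y) x 46 mm high, its place and yaw vary. Origin: centre of its underside; the slot's mouth is in its -x face (roughly towards the robot). Scraper fully home: its origin is at x = -40, y = 0 mm in the block's frame, its x along the block's x, 70 mm of it sticking out, its hole right under the pin.
- mouth (a point): Middle of the slot's mouth at tray level, at x = -45 mm in the block's frame; axes as the block. The slot runs from here 80 mm along +x to a back stop: 116 mm wide, 16 mm high, the tray is its floor. In front of the mouth two low cheeks, 18 mm high, reach 27 mm towards -x and flare out from 116 to 148 mm inside width.
- pin (a joint): How far the brass lock pin is down: 0 is up, 0.014 m is fully down (cap on the block). Light spring and stiff friction, about 6 N drives it and it stays down. The 10 mm stem drops through the scraper's hole only when the scraper is home.
- pin_top (a point): Centre of the top of the pin's brass cap (24 mm across, 8 mm thick), over the centre of the block: 68 mm above the tray with the pin up, 54 mm when fully down, 8 mm above the block's top.
- mallet: Loose mallet, 0.3 kg, standing on its striking face: upright black head, a cylinder 46 mm across and 64 mm high with a steel band; wooden handle 18 mm thick, level along the mallet's -x to 150 mm from the axis, 34 mm above the face. Origin: centre of the head's lower face; z up. The head can be gripped from above, fingers on its +y and -y sides.
- jar: Loose clear glass jar with steel lid, 64 mm across, 85 mm high; leave alone. Origin: centre of its underside.
- cone: Loose white ceramic test cone, 44 mm across at the foot, 64 mm high; leave alone. Origin: centre of its underside.
- tiles: Loose pair of copper-red tiles 60 x 60 mm stacked slightly askew, 16 mm high in all; leave alone. Origin: centre of the underside.
- tong: Loose stainless tong lying flat, 205 mm long (along its y), 65 mm wide, 10 mm high; leave alone. Origin: centre of its underside.
- tray: Fixed flat bamboo mat tray, 480 (x) x 800 (y) x 6 mm, on which all this stands; its top is 6 mm above the work surface. Origin: centre of its underside.
Not all that is in view belongs to the job. Leave any purple or turquoise look-alike of the scraper alone.

How it is judged (in metres and radians):
On the way, in this order (a step that is already met when the one before it is completed fails the run):
1. the scraper is fully home in the slot with the pin still up (horizontal distance between scraper_hole and pin_top below 0.006 m and angle between the x axis of scraper and the x axis of block, either way round below 0.07 rad and height (world z) of scraper below 0.011 m and angle between scraper's own z axis and vertical below 0.06 rad and value of joint pin below 0.005 m), for 0.2 s.
2. the pin is driven down (horizontal distance between scraper_hole and pin_top below 0.006 m and angle between the x axis of scraper and the x axis of block, either way round below 0.07 rad and height (world z) of scraper below 0.011 m and angle between scraper's own z axis and vertical below 0.06 rad and value of joint pin above 0.011 m), for 0.1 s.
At the end, for the whole second after the job is handed in: Scraper flat and fully home (hole within 6 mm of the pin axis, aligned within 0.07 rad), pin at least 11 of 14 mm down, mallet upright (0.1 rad) on its face on the tray, at rest, let go; jar, cone, tiles and tong within 15 mm of their starts, not tipped (all of step 2 and angle between mallet's own z axis and vertical below 0.1 rad and height (world z) of mallet between 0.003 and 0.01 m and linear speed of each of mallet, scraper below 0.02 m/s); the robot touches nothing.
It fails at once if the gripper or arm presses the pin directly (contact force between any of the fingers, the arm and pin above 1 N).
It fails at once if the scraper is lifted off the tray or tipped up (height (world z) of scraper above 0.02 m or angle between scraper's own z axis and vertical above 0.25 rad).
It fails at once if the jar is knocked out of its place (distance of jar from where it was at the start of the episode above 0.015 m or angle between jar's own z axis and vertical above 0.3 rad).
It fails at once if the cone is knocked out of its place (distance of cone from where it was at the start of the episode above 0.015 m or angle between cone's own z axis and vertical above 0.3 rad).
It fails at once if the tiles or the tong are knocked out of their place ((distance of tiles from where it was at the start of the episode above 0.015 m or angle between tiles's own z axis and vertical above 0.3 rad) or (distance of tong from where it was at the start of the episode above 0.015 m or angle between tong's own z axis and vertical above 0.3 rad)).
It also fails if it takes over 72 s, if anything falls off the work surface, if the arm or the gripper's body presses on something with over 40 N, if the wrist force passes 120 N, or if a joint passes its speed limit or range.

## Working session

There is one attempt and no reset: what is moved stays moved. The work goes in short steps, Python scripts to look and compute and a tool call to move; the robot and the scene stay as the last step left them, time stands still between calls to the robot, and variables do not carry over. Pictures are saved under pics/ and viewed, at most 10 in all, crops included, and the job is handed in when it is done.

Besides the shell and the picture viewer there is one more tool, called after "Emit:" as name(argument=value, ...) on one line, values as JSON. jog_arm: Moves the arm, as the interface text tells. Its arguments: {"type":"object","properties":{"moves":{"type":"array"}},"required":["moves"]}

```bash
mkdir -p pics; cat > h.py <<'E'
import numpy as np, cv2
from cell import arm
def world(c):
    K=c["mtx"];h,w=c["range_z"].shape
    u,v=np.meshgrid(np.arange(w),np.arange(h))
    xd=(u-K[0,2])/K[0,0];yd=(v-K[1,2])/K[1,1]
    x,y=xd.copy(),yd.copy()
    for _ in range(10):
        s=1+c["k1"]*(x*x+y*y);x=xd/s;y=yd/s
    z=c["range_z"]
    P=np.stack([x*z,-y*z,-z,np.ones_like(z)],-1)
    W=P@np.linalg.inv(c["camera_from_world"]).T
    W=W[...,:3];W[z<=0]=np.nan
    return W
E
python3 - <<'E'
from h import *
o=arm.get_obs();print(o["tool_pos"],o["ee_rot"],o["opening"],o["time"],arm.grasp_offset)
for n in("top","side"):
    c=arm.capture(n);cv2.imwrite(f"pics/{n}0.png",c["pixels"][...,::-1]);np.savez(n+"0.npz",W=world(c),p=c["pixels"]);print(c["camera_from_world"],c["mtx"],c["k1"])
E
```

```text
[0.16088328 0.65504614 0.23032721] [[ 9.71112249e-01 -2.38622979e-01 -2.70009614e-04]
 [-2.38623090e-01 -9.71110784e-01 -1.69314696e-03]
 [ 1.41814523e-04  1.70866628e-03 -9.99998530e-01]] 0.08516003645139737 0.0 0.0187
[[ 0.01008832 -0.99974952 -0.01997821  0.12789281]
 [ 0.98059037  0.00597875  0.19597648 -0.49459884]
 [-0.19580795 -0.02156751  0.98040506 -0.97210516]
 [ 0.          0.          0.          1.        ]] [[406.94094876   0.         259.38608721]
 [  0.         406.94094876 197.05935959]
 [  0.           0.           1.        ]] -0.037567251096608745
[[ 0.9993795  -0.03250894  0.01355642 -0.50822474]
 [ 0.01216244  0.67971567  0.73337486 -0.13631923]
 [-0.03305575 -0.73275492  0.6796893  -1.10800096]
 [ 0.          0.          0.          1.        ]] [[391.2773103    0.         251.93857846]
 [  0.         391.2773103  194.48630587]
 [  0.           0.           1.        ]] 0.027487742687619984
```

View pics/top0.png

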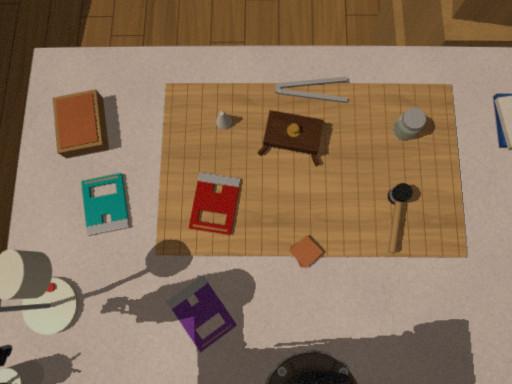

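View pics/side0.png

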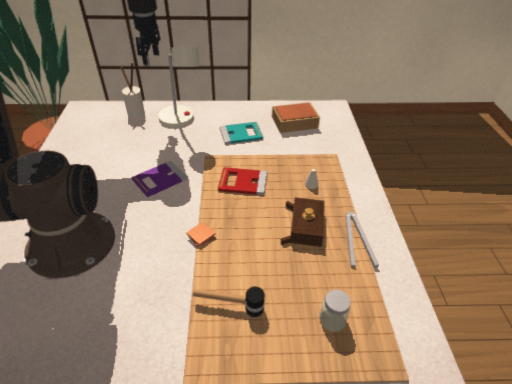

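The top view shows the red scraper at about (215,204), block (294,132) with its mouth facing down in the image, cone (224,120), tiles (306,251), mallet head (401,192) with the handle pointing down, jar (411,123) and tong (312,89). The side view agrees. Next I fit the poses.

```bash
cat >> h.py <<'E'
def fit(W,m,name):
    P=W[m];P=P[~np.isnan(P).any(1)]
    (c,s,a)=cv2.minAreaRect((P[:,:2]*1000).astype(np.float32))
    print(name,len(P),"rect c",np.round(c,1),"size",np.round(s,1),"ang",round(a,2),"z",np.round(np.median(P[:,2])*1000,1))
    return P
def scraper(W,p):
    p=p.astype(int)
    m=(p[...,0]>110)&(p[...,1]<45)&(p[...,2]<60)&(abs(W[...,0]-.55)<.3)&(abs(W[...,1])<.4)&(W[...,2]<.03)
    return m
E
python3 - <<'E'
from h import *
for n in("top","side"):
    d=np.load(n+"0.npz");W=d["W"];p=d["p"].astype(int);print("==",n)
    X,Y,Z=W[...,0],W[...,1],W[...,2]
    hsv=cv2.cvtColor(d["p"],cv2.COLOR_RGB2HSV)
    q=(Z<.09)
    print("tray z",np.nanmedian(Z[(abs(X-.55)<.03)&(abs(Y+.02)<.03)]))
    m=scraper(W,p); P=fit(W,m,"red")
    cx,cy=np.median(P[:,:2],0)
    # whole scraper by height
    m2=(abs(X-cx)<.11)&(abs(Y-cy)<.1)&(Z>.0125)&(Z<.024)
    fit(W,m2,"scraperH")
    for nm,z0,z1,bx in [("block",.046,.058,None),("tall",.06,.1,None)]:
        mm=(Z>z0)&(Z<z1)&(X>.4)&(X<.85)&(abs(Y)<.4)
        k,l,s,c=cv2.connectedComponentsWithStats(mm.astype(np.uint8))
        for i in range(1,k):
            if s[i,4]>8: fit(W,l==i,f"{nm} px{c[i].round()}")
    mm=(Z>.0115)&(X>.35)&(X<.85)&(abs(Y)<.45)&(Z<.12)
    k,l,s,c=cv2.connectedComponentsWithStats(mm.astype(np.uint8))
    for i in range(1,k):
        if s[i,4]>25: fit(W,l==i,f"obj px{c[i].round()}")
E
```

```text
== top
tray z 0.0056613742217943575
red 1430 rect c [472.7 251.3] size [109.  125.4] ang 81.77 z 18.1
scraperH 2034 rect c [489.  261.9] size [186.3 162.7] ang 6.44 z 18.1
block px[293. 131.] 1793 rect c [669.5  45.8] size [144.   93.1] ang 79.46 z 51.7
block px[223. 118.] 37 rect c [706.  230.6] size [17.  24.2] ang 12.63 z 51.6
block px[403. 130.] 49 rect c [ 676.2 -238.6] size [58.5 22.3] ang 42.33 z 52.0
block px[396. 215.] 199 rect c [ 459.5 -211.5] size [ 29.1 119.6] ang 87.23 z 48.7
tall px[412. 120.] 541 rect c [ 689.5 -253.3] size [59.3 57.4] ang 88.2 z 89.4
tall px[222. 114.] 33 rect c [708.9 232.2] size [13.3 13.4] ang 1.5 z 67.8
tall px[294. 128.] 70 rect c [668.9  45.9] size [21.4 22.3] ang 19.78 z 71.6
tall px[402. 192.] 286 rect c [ 504.9 -221.7] size [44.3 46. ] ang 17.82 z 69.5
obj px[311.  88.] 683 rect c [803.5  -5.4] size [ 75.1 196.5] ang 1.16 z 15.7
obj px[409. 124.] 760 rect c [ 688.5 -252.5] size [61.2 60.4] ang 84.74 z 86.6
obj px[223. 121.] 212 rect c [703.7 230.8] size [29.8 42.7] ang 13.8 z 36.8
obj px[293. 134.] 2132 rect c [657.8  48.1] size [162.9 117. 
[... 912 characters left out ...]
4. 295.] 294 rect c [ 505.2 -225.5] size [46.3 42.2] ang 88.86 z 69.5
tall px[337. 304.] 676 rect c [ 691.2 -259.7] size [58.2 58.9] ang 31.8 z 89.9
obj px[243. 180.] 904 rect c [483.7 247.8] size [116.3 149.6] ang 81.6 z 17.2
obj px[311. 179.] 166 rect c [706.7 221.7] size [28.9 38.7] ang 63.02 z 35.6
obj px[306. 221.] 1574 rect c [658.4  45.1] size [162.7 118.1] ang 79.16 z 50.7
obj px[358. 239.] 511 rect c [808.5  -6.4] size [198.5  72.9] ang 88.69 z 15.4
obj px[203. 233.] 289 rect c [362.3  11.3] size [61.9 65. ] ang 41.67 z 21.3
obj px[238. 298.] 906 rect c [ 445.4 -207.1] size [ 46.5 171.5] ang 73.07 z 48.3
obj px[335. 310.] 1005 rect c [ 690.2 -260.9] size [59.1 61.5] ang 11.23 z 77.4
```

```bash
python3 - <<'E'
from h import *
for n in("top","side"):
    d=np.load(n+"0.npz");W=d["W"];X,Y,Z=W[...,0],W[...,1],W[...,2]
    for z0,z1 in((.03,.1),(.1,.2),(.2,.3),(.3,.6)):
        m=(Z>z0)&(Z<z1)&(X>-.1)&(X<.5)&(Y>.35)&(Y<1.2)
        if m.sum()>3:
            P=W[m];print(n,z0,len(P),"min",P.min(0).round(2),"max",P.max(0).round(2),"med",np.median(P,0).round(2), "minY",P[P[:,1].argmin()].round(2))
    # slot of scraper: tray-height points near
    c,s=np.cos(np.radians(-8.4)),np.sin(np.radians(-8.4))
    a=(X-.4835)*c+(Y-.2488)*s; b=-(X-.4835)*s+(Y-.2488)*c
    for nm,m in(("grip",(a<-.005)&(a>-.068)&(abs(b)<.045)&(Z<.011)),("hole",(a>.02)&(a<.06)&(abs(b)<.02)&(Z<.011))):
        if m.sum(): print(nm,m.sum(),"a",np.percentile(a[m],[2,98]).round(4),"b",np.percentile(b[m],[2,98]).round(4))
E
```

```text
top 0.03 584 min [0.04 0.65 0.03] max [0.23 0.71 0.1 ] med [0.07 0.67 0.07] minY [0.22 0.65 0.03]
top 0.1 358 min [0.05 0.66 0.1 ] max [0.23 0.72 0.18] med [0.08 0.68 0.1 ] minY [0.05 0.66 0.1 ]
top 0.2 571 min [0.13 0.52 0.24] max [0.34 0.61 0.3 ] med [0.28 0.54 0.29] minY [0.3  0.52 0.29]
top 0.3 1939 min [0.13 0.52 0.3 ] max [0.34 0.61 0.34] med [0.29 0.56 0.32] minY [0.29 0.52 0.3 ]
grip 305 a [-0.0514 -0.0232] b [-0.0324  0.0364]
hole 74 a [0.0302 0.0519] b [-0.0085  0.0123]
side 0.03 407 min [0.02 0.65 0.03] max [0.23 0.73 0.1 ] med [0.06 0.67 0.07] minY [0.05 0.65 0.06]
side 0.1 228 min [0.02 0.66 0.1 ] max [0.23 0.73 0.2 ] med [0.06 0.7  0.14] minY [0.04 0.66 0.1 ]
side 0.2 454 min [0.07 0.52 0.2 ] max [0.34 0.72 0.3 ] med [0.22 0.59 0.28] minY [0.3  0.52 0.28]
side 0.3 1446 min [0.12 0.52 0.3 ] max [0.34 0.72 0.46] med [0.18 0.62 0.37] minY [0.3  0.52 0.3 ]
grip 111 a [-0.0529 -0.0258] b [-0.0238  0.0391]
hole 24 a [0.0287 0.0496] b [0.0026 0.0132]
```

Emit:
jog_arm(moves=[[[0, 0, 0, 0, 5.6, 0, 0.4], [0, 0, 0, 0, 5.6, 0, 0.4], [0, 0, 0, 0, 5.6, 0, 0.4], [0, 0, 0, 0, 5.6, 0, 0.4], [0, 0, 0, 4.7, 1.26, 0, 0.4], [0, 0, 0, 4.7, 1.26, 0, 0.4], [0, 0, 0, 4.7, 1.26, 0, 0.4], [0, 0, 0, 4.7, 1.26, 0, 0.4], [0, 0, 0, 4.7, 1.26, 0, 0.4], [0, 0, 0, 4.6, 1.13, 0, 0.4], [0, 0, 0, 4.6, 1.13, 0, 0.4], [0, 0, 0, 4.6, 1.13, 0, 0.4], [0, 0, -5.4, 0, 0, 4, 0.4], [0, 0, 0, 0, 0, 4.5, 0.4], [0, 0, 0, 0, 0, 4.5, 0.4], [0, 0, 0, 0, 0, 0, 0.4], [0, 0, 0, 0, 0, 0, 0.4]]])

```text
time: 2.22
tool_pos: [0.4474, 0.2555, 0.1027]
ee_rot: [[0.989, -0.145, 0.001], [-0.145, -0.989, 0.0], [0.001, -0.001, -1.0]]
wrist_force: [0.2, -0.6, 0.5]
opening: 0.0342
grasp_force: 0.0
```

```bash
python3 - <<'E'
from h import *
o=arm.get_obs();t=o["tool_pos"];R=o["ee_rot"];print(t,np.degrees(np.arctan2(R[1,0],R[0,0])))
ims=[]
for n in("top","side"):
    c=arm.capture(n);W=world(c);L=(W-t)@R
    m=(abs(L[...,0])<.06)&(abs(L[...,1])<.07)&(L[...,2]<.02)&(L[...,2]>-.045)
    P=L[m];print(n,len(P))
    for z in np.arange(-.045,.02,.005):
        q=P[(P[:,2]>=z)&(P[:,2]<z+.005)]
        if len(q)>2:print(round(z*1e3),len(q),(q[:,:2].min(0)*1e3).round(1),(q[:,:2].max(0)*1e3).round(1))
    u,v=(180,60) if n=="side" else (140,110)
    ims.append(cv2.resize(c["pixels"][v:v+150,u:u+150],(400,400)))
cv2.imwrite("pics/a.png",np.hstack(ims)[...,::-1])
E
```

```text
[0.44739362 0.25550671 0.10265876] -8.363298816918665
top 10
-15 5 [-12.6  17. ] [-5.7 29.9]
side 69
-35 6 [ -2.  -19.6] [ 9.5 33.2]
-30 14 [ -9.7 -16.3] [ 9.7 33.3]
-25 12 [ -9.4 -16.1] [ 9.4 31.6]
-20 10 [ -9.9 -18.2] [ 8.9 31. ]
-15 11 [ -9.7 -17.9] [ 9.4 31.8]
-10 7 [-10.4 -19.1] [ 9.  29.7]
-5 7 [-10.6 -17.4] [ 8.8 26.6]
```

View pics/a.png

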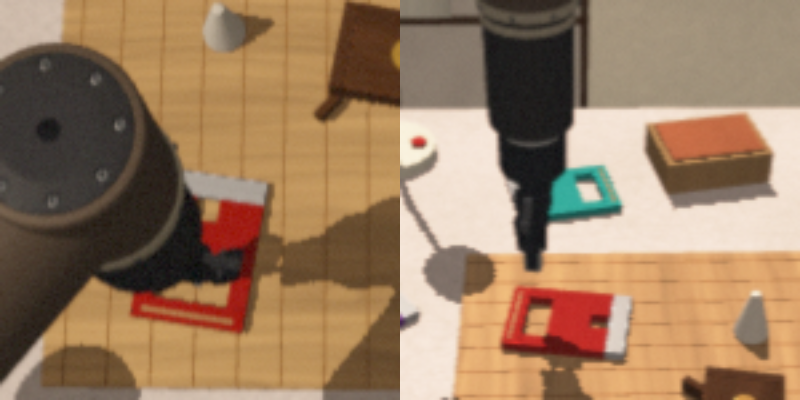

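The picture shows the fingers above the grip slot, within about 1.5 mm of its centre. I correct that offset and descend.

Emit:
jog_arm(moves=[[[0, 0, 0, -0.15, 0.1, 4, 0.4], [0, 0, 0, 0, 0, 3, 0.4], [0, 0, 0, 0, 0, 1, 0.4], [0, 0, 0, 0, 0, 0.8, 0.4], [0, 0, 0, 0, 0, 0.45, 0.4], [0, 0, 0, 0, 0, 0, 0.4], [0, 0, 0, 0, 0, 0, 0.4]]])

```text
time: 3.2
tool_pos: [0.4453, 0.2544, 0.0093]
ee_rot: [[0.989, -0.146, 0.001], [-0.146, -0.989, 0.001], [0.001, -0.001, -1.0]]
wrist_force: [0.9, -0.0, 0.3]
opening: 0.0344
grasp_force: 0.0
```

Down in the slot with no contact force. Now I expand the fingers gently against the slot's ends.

Emit:
jog_arm(moves=[[[0, 0, 0, 0, 0, 0, 0.45], [0, 0, 0, 0, 0, 0, 0.5], [0, 0, 0, 0, 0, 0, 0.55], [0, 0, 0, 0, 0, 0, 0.55], [0, 0, 0, 0, 0, 0, 0.55]]])

```text
time: 3.82
tool_pos: [0.4451, 0.2541, 0.0088]
ee_rot: [[0.989, -0.146, -0.0], [-0.146, -0.989, -0.0], [-0.0, 0.0, -1.0]]
wrist_force: [0.1, 0.9, 0.1]
opening: 0.0467
grasp_force: 0.0
```

Emit:
jog_arm(moves=[[[0, 0, 0, 0, 0, 0, 0.58], [0, 0, 0, 0, 0, 0, 0.61], [0, 0, 0, 0, 0, 0, 0.64], [0, 0, 0, 0, 0, 0, 0.64]]])

```text
time: 4.32
tool_pos: [0.4451, 0.2542, 0.0088]
ee_rot: [[0.989, -0.146, 0.0], [-0.146, -0.989, 0.0], [0.0, -0.0, -1.0]]
wrist_force: [-0.6, -0.2, 0.3]
opening: 0.0544
grasp_force: 0.0
```

```bash
python3 - <<'E'
from h import *
o=arm.get_obs();t=o["tool_pos"];R=o["ee_rot"]
c=arm.capture("side");W=world(c);L=(W-t)@R
m=(abs(L[...,0])<.06)&(abs(L[...,1])<.07)&(L[...,2]<.01)&(L[...,2]>-.045)
m&=~(c["pixels"][...,0].astype(int)>c["pixels"][...,2].astype(int)+40)
P=L[m]
for z in np.arange(-.045,.02,.005):
    q=P[(P[:,2]>=z)&(P[:,2]<z+.005)]
    if len(q)>2:print(round(z*1e3),len(q),(q[:,:2].min(0)*1e3).round(1),(q[:,:2].max(0)*1e3).round(1))
p=c["pixels"].astype(int);mr=(p[...,0]>110)&(p[...,1]<45)&(p[...,2]<60)&(W[...,2]<.03)&(W[...,0]>.35)&(W[...,1]>.1)&(W[...,1]<.4)
fit(W,mr,"red")
cv2.imwrite("pics/b.png",cv2.resize(c["pixels"][140:215,190:290],(800,600),interpolation=cv2.INTER_CUBIC)[...,::-1])
E
```

```text
-40 5 [ -6.8 -31.4] [ 8.8 42.7]
-35 7 [ -4.9 -26.2] [ 6.5 46. ]
-30 10 [ -4.2 -28.3] [ 8.4 43.1]
-25 7 [ -7.6 -28.9] [ 8.  45.5]
-20 8 [ -4.1 -28.7] [ 8.  42.8]
-15 6 [ -4.6 -28.4] [ 8.4 40.9]
-10 3 [  4.7 -28.4] [ 7.9 35.4]
0 12 [  0.4 -37.8] [ 8.5 21.6]
red 152 rect c [475.6 245.7] size [106.8 112.1] ang 80.23 z 17.2
```

View pics/b.png

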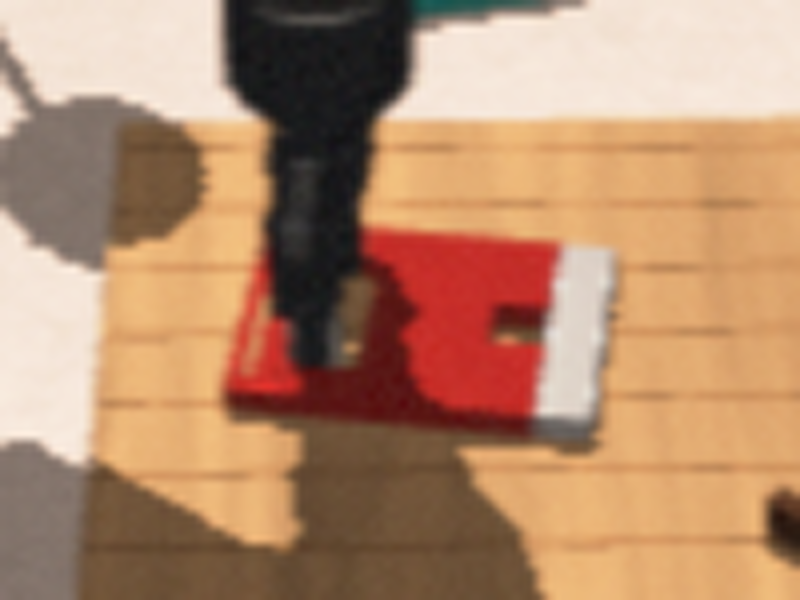

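The picture shows the near fingertip at the slot's near end. The tips swing back as the gripper opens, so they probably rode up to plate-top level. I'll narrow the fingers, go a little lower and expand again.

Emit:
jog_arm(moves=[[[0, 0, 0, 0, 0, 0, 0.45], [0, 0, 0, 0, 0, 0, 0.45], [0, 0, 0, 0, 0, 0, 0.45], [0, 0, 0, 0, 0, 0.2, 0.45], [0, 0, 0, 0, 0, 0.2, 0.45], [0, 0, 0, 0, 0, 0, 0.45], [0, 0, 0, 0, 0, 0, 0.5], [0, 0, 0, 0, 0, 0, 0.53], [0, 0, 0, 0, 0, 0, 0.56], [0, 0, 0, 0, 0, 0, 0.6], [0, 0, 0, 0, 0, 0, 0.6]]])

```text
time: 5.75
tool_pos: [0.445, 0.2541, 0.0047]
ee_rot: [[0.989, -0.146, -0.0], [-0.146, -0.989, -0.0], [-0.0, 0.0, -1.0]]
wrist_force: [0.3, 0.7, -1.6]
opening: 0.0495
grasp_force: 56.1
```

Clamped: the fingers stopped at 49.5 mm with 56 N on the pads. Next I turn 2.2° to match the block and slide over in front of the mouth.

Emit:
jog_arm(moves=[[[0, 0, 1.1, 0, 0.3, 0, 0.6], [0, 0, 1.1, 0, 0.5, 0, 0.6], [0, 0, 0, 0.5, 1.5, 0, 0.6], [0, 0, 0, 0.5, 2, 0, 0.6], [0, 0, 0, 0.6, 2, 0, 0.6], [0, 0, 0, 0.6, 2, 0, 0.6], [0, 0, 0, 0.6, 2, 0, 0.6], [0, 0, 0, 0.6, 2, 0, 0.6], [0, 0, 0, 0.7, 2, 0, 0.6], [0, 0, 0, 0.7, 1.2, 0, 0.6], [0, 0, 0, 0.5, 0.6, 0, 0.6], [0, 0, 0, 0.3, 0.3, 0, 0.6], [0, 0, 0, 0, 0, 0, 0.6], [0, 0, 0, 0, 0, 0, 0.6]]])

```text
time: 7.5
tool_pos: [0.4702, 0.0829, 0.0048]
ee_rot: [[0.983, -0.184, -0.0], [-0.184, -0.983, -0.0], [-0.0, 0.0, -1.0]]
wrist_force: [0.1, 0.4, -1.1]
opening: 0.0494
grasp_force: 56.2
```

```bash
cat > loc.py <<'E'
from h import *
B=np.array([.6698,.0453]);yb=np.radians(-10.6);Rb=np.array([[np.cos(yb),-np.sin(yb)],[np.sin(yb),np.cos(yb)]])
def look(tag):
    o=arm.get_obs();t=o["tool_pos"];R=o["ee_rot"]
    print("TCP blk mm",((t[:2]-B)@Rb*1e3).round(1),"z",t[2].round(4),"tool yaw",np.degrees(np.arctan2(R[1,0],R[0,0])).round(2),"t",o["time"],"open",o["opening"])
    ims=[]
    for n in("top","side"):
        c=arm.capture(n);W=world(c);p=c["pixels"].astype(int);Z=W[...,2]
        L=(W[...,:2]-B)@Rb
        red=(p[...,0]>80)&(p[...,1]<.4*p[...,0])&(p[...,2]<.5*p[...,0])&(Z<.026)&(Z>.012)
        steel=(p.min(-1)>120)&(p.max(-1)-p.min(-1)<30)&(Z<.026)&(Z>.012)
        m=(red|steel)&(abs(L[...,1])<.11)&(L[...,0]>-.32)&(L[...,0]<0)
        k,l,s,_=cv2.connectedComponentsWithStats(cv2.morphologyEx(m.astype(np.uint8),cv2.MORPH_CLOSE,np.ones((3,3))))
        if k<2: continue
        P=L[(l==1+s[1:,4].argmax())&m]*1e3
        (cc,ss,a)=cv2.minAreaRect(P.astype(np.float32))
        print(n,len(P),"rect blk",np.round(cc,1),np.round(ss,1),round(a,2),"min",P.min(0).round(1),"max",P.max(0).round(1))
        u,v=(200,130) if n=="side" else (200,90)
        ims.append(cv2.resize(c["pixels"][v:v+150,u:u+150],(400,400)))
    cv2.imwrite(f"pics/{tag}.png",np.hstack(ims)[...,::-1])
E
python3 -c "
from loc import *
look('c')"
```

```text
TCP blk mm [-2.031e+02  2.000e-01] z 0.0048 tool yaw -10.58 t 7.5 open 0.04944165605784934
top 159 rect blk [-224.2  -10.4] [28.9 84.9] 0.96 min [-238.5  -52.8] max [-209.2   31.8]
side 929 rect blk [-162.8   -1.3] [114.6 147.5] 89.3 min [-236.4  -59.1] max [-89.2  55.9]
```

View pics/c.png

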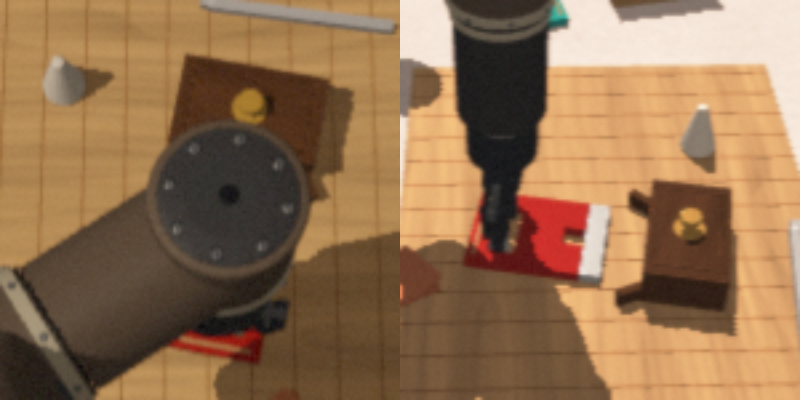

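The side view shows the scraper lined up in front of the mouth. I push it in along tool x.

Emit:
jog_arm(moves=[[[0, 0, 0, 1, 0, 0, 0.6], [0, 0, 0, 1.2, 0, 0, 0.6], [0, 0, 0, 1.2, 0, 0, 0.6], [0, 0, 0, 1.2, 0, 0, 0.6], [0, 0, 0, 1, 0, 0, 0.6], [0, 0, 0, 1, 0, 0, 0.6], [0, 0, 0, 1, 0, 0, 0.6], [0, 0, 0, 1, 0, 0, 0.6], [0, 0, 0, 1, 0, 0, 0.6], [0, 0, 0, 0.8, 0, 0, 0.6], [0, 0, 0, 0, 0, 0, 0.6]]])

```text
time: 8.98
tool_pos: [0.5732, 0.0634, 0.0048]
ee_rot: [[0.983, -0.184, 0.001], [-0.184, -0.983, 0.0], [0.001, -0.0, -1.0]]
wrist_force: [0.5, 0.1, -2.0]
opening: 0.0494
grasp_force: 56.2
```

Emit:
jog_arm(moves=[[[0, 0, 0, 0.7, 0, 0, 0.6], [0, 0, 0, 0.6, 0, 0, 0.6], [0, 0, 0, 0.3, 0, 0, 0.6], [0, 0, 0, 0.2, 0, 0, 0.6], [0, 0, 0, 0.1, 0, 0, 0.6], [0, 0, 0, 0, 0, 0, 0.6]]])

```text
time: 9.72
tool_pos: [0.5911, 0.06, 0.0048]
ee_rot: [[0.983, -0.184, 0.0], [-0.184, -0.983, -0.0], [0.0, -0.0, -1.0]]
wrist_force: [-0.1, -0.6, -1.7]
opening: 0.0493
grasp_force: 56.2
```

Emit:
jog_arm(moves=[[[0, 0, 0, 0.15, 0, 0, 0.6], [0, 0, 0, 0.15, 0, 0, 0.6], [0, 0, 0, 0.1, 0, 0, 0.6], [0, 0, 0, 0, 0, 0, 0.6]]])

```text
time: 10.22
tool_pos: [0.592, 0.0595, 0.004]
ee_rot: [[0.983, -0.184, -0.005], [-0.184, -0.983, -0.0], [-0.005, 0.001, -1.0]]
wrist_force: [-9.7, 6.6, 1.8]
opening: 0.0491
grasp_force: 57.3
```

```bash
python3 -c "
from loc import *
look('d')"
```

```text
TCP blk mm [-79.   -0.3] z 0.004 tool yaw -10.63 t 10.225 open 0.04910930825311075
top 293 rect blk [-97.7   1. ] [ 37.6 106.4] 0.15 min [-116.3  -52.2] max [-78.8  54.2]
side 299 rect blk [-78.6   0.6] [120.4  66.7] 89.89 min [-112.   -59.7] max [-45.2  60.7]
```

The back stop is felt (about 10 N), and the tail edge sits at -115 mm in the block's frame, as it should when home. I relieve the push, narrow the fingers and lift out.

Emit:
jog_arm(moves=[[[0, 0, 0, -0.2, 0, 0, 0.55], [0, 0, 0, 0, 0, 0, 0.48], [0, 0, 0, 0, 0, 0, 0.44], [0, 0, 0, 0, 0, 0, 0.42], [0, 0, 0, 0, 0, 0, 0.42], [0, 0, 0, 0, 0, -1, 0.42], [0, 0, 0, 0, 0, -2, 0.42], [0, 0, 0, -1, 0, -4, 0.42], [0, 0, 0, -2, 0, -5, 0.42], [0, 0, 0, -5, 2, -3, 1], [0, 0, 0, -5, 5, 0, 1], [0, 0, 0, 0, 5, 0, 1], [0, 0, 0, 0, 5, 0, 1], [0, 0, 0, 0, 0, 0, 1]]])

```text
time: 12.08
tool_pos: [0.4396, -0.0812, 0.1555]
ee_rot: [[0.982, -0.187, 0.001], [-0.187, -0.982, 0.0], [0.001, -0.0, -1.0]]
wrist_force: [0.0, 0.4, -0.6]
opening: 0.0856
grasp_force: 0.0
```

```bash
cat >> loc.py <<'E'
def objs():
    for n in("top","side"):
        c=arm.capture(n);W=world(c);X,Y,Z=np.moveaxis(W,-1,0)
        mal=(abs(X-.5)<.08)&(abs(Y+.223)<.06)&(Z>.064)&(Z<.08)
        if mal.sum()>5: fit(W,mal,n+" head")
        h=(X>.33)&(X<.48)&(abs(Y+.21)<.06)&(Z>.044)&(Z<.056)
        if h.sum()>20:
            P=W[h][:,:2];v=cv2.fitLine(P.astype(np.float32),cv2.DIST_L2,0,0,0).ravel();print("handle",v.round(4))
        pin=(abs(X-.67)<.03)&(abs(Y-.045)<.03)&(Z>.056)&(Z<.085)
        if pin.sum()>5: fit(W,pin,n+" pin")
    return c
E
python3 -c "
from loc import *
look('e');objs()"
```

```text
TCP blk mm [-203.  -166.7] z 0.1555 tool yaw -10.8 t 12.075 open 0.08564251921307599
top 338 rect blk [-70.6   5.7] [99.  54.7] 89.74 min [-97.8 -43.9] max [-43.1  55.1]
side 399 rect blk [-78.6  -0.8] [123.7  66.9] 89.96 min [-112.1  -62.7] max [-45.2  61. ]
handle [ 0.9779 -0.2089  0.405  -0.202 ]
top pin 75 rect c [667.7  48.7] size [49.5 26.4] ang 72.83 z 71.7
side head 275 rect c [ 505.1 -224.4] size [46.3 42.1] ang 87.34 z 69.6
handle [ 0.9817 -0.1906  0.4193 -0.2094]
side pin 54 rect c [669.   43.9] size [22.  24.9] ang 17.5 z 70.9
```

View pics/e.png

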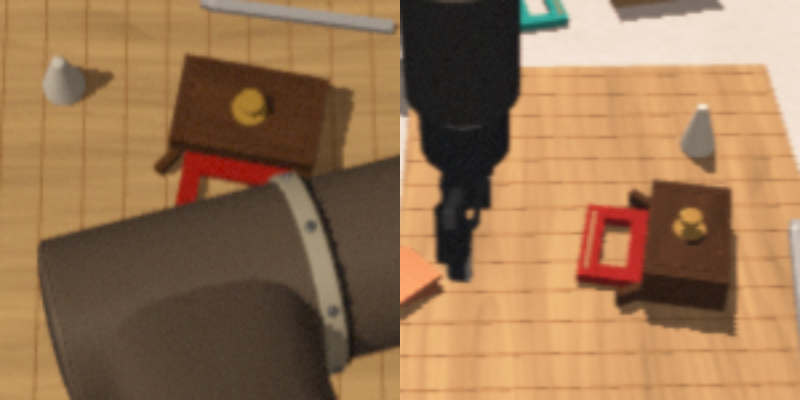

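The pictures show the scraper home in the block with the pin up, and the gripper clear. Now the mallet: its head is at about (0.505, -0.223) and its handle yaw is about -11.5°.

Emit:
jog_arm(moves=[[[0, 0, 0.7, 3, 4, 0, 1], [0, 0, 0, 3, 4, 0, 1], [0, 0, 0, 3, 4.6, 0, 1], [0, 0, 0, 0, 0, 4, 1], [0, 0, 0, 0, 0, 4, 1], [0, 0, 0, 0, 0, 3, 1], [0, 0, 0, 0, 0, 1.75, 1], [0, 0, 0, 0, 0, 0, 1], [0, 0, 0, 0, 0, 0, 1]]])

```text
time: 13.4
tool_pos: [0.5058, -0.2194, 0.0279]
ee_rot: [[0.981, -0.195, 0.001], [-0.195, -0.981, -0.0], [0.001, 0.0, -1.0]]
wrist_force: [0.9, -1.0, 0.1]
opening: 0.0857
grasp_force: 0.0
```

Emit:
jog_arm(moves=[[[0, 0, 0, 0, 0.4, 0, 1], [0, 0, 0, 0, 0, 0, 0.7], [0, 0, 0, 0, 0, 0, 0.5], [0, 0, 0, 0, 0, 0, 0.4], [0, 0, 0, 0, 0, 0, 0.4], [0, 0, 0, 0, 0, 0, 0.4], [0, 0, 0, 0, 0, 0, 0.4]]])

```text
time: 14.28
tool_pos: [0.5043, -0.2239, 0.0279]
ee_rot: [[0.981, -0.196, 0.001], [-0.196, -0.981, -0.0], [0.001, 0.0, -1.0]]
wrist_force: [-1.1, 1.7, 6.5]
opening: 0.045
grasp_force: 60.7
```

Gripped at 45 mm, 60 N. I lift it and carry it over the pin.

Emit:
jog_arm(moves=[[[0, 0, 0, 0, 0, -1, 0.4], [0, 0, 0, 0, 0, -3, 0.4], [0, 0, 0, 0, 0, -4, 0.4], [0, 0, 0, 0, 0, -2.5, 0.4], [0, 0, 0, 1, -2.6, 0, 0.4], [0, 0, 0, 1.5, -4, 0, 0.4], [0, 0, 0, 1.5, -4, 0, 0.4], [0, 0, 0, 1.5, -4, 0, 0.4], [0, 0, 0, 1.5, -4, 0, 0.4], [0, 0, 0, 1.5, -4, 0, 0.4], [0, 0, 0, 1.4, -4, 0, 0.4], [0, 0, 0, 1, -3, 0, 0.4], [0, 0, 0, 0, 0, 0, 0.4], [0, 0, 0, 0, 0, 0, 0.4]]])

```text
time: 16.02
tool_pos: [0.6683, 0.0449, 0.132]
ee_rot: [[0.981, -0.196, -0.001], [-0.196, -0.981, -0.0], [-0.001, 0.0, -1.0]]
wrist_force: [0.3, -0.8, -1.2]
opening: 0.0449
grasp_force: 61.9
```

```bash
python3 - <<'E'
from loc import *
o=arm.get_obs();print(o["tool_pos"],(( o["tool_pos"][:2]-B)@Rb*1e3).round(1))
c=arm.capture("side");cv2.imwrite("pics/f.png",cv2.resize(c["pixels"][110:270,220:400],(720,640))[:600,:,::-1])
W=world(c);p=c["pixels"].astype(int);L=(W[...,:2]-B)@Rb
Z=W[...,2];m=(p.max(-1)>0)&(abs(L[...,0])<.05)&(abs(L[...,1])<.06)&(Z>.09)&(Z<.125)
for z in np.arange(.085,.13,.005):
    q=L[m&(Z>=z)&(Z<z+.005)]*1e3
    if len(q): print(z.round(3),len(q),q.min(0).round(1),q.max(0).round(1))
E
```

```text
[0.66830204 0.04493693 0.13199728] [-1.4 -0.6]
0.105 2 [-15.5 -19. ] [ -9.8 -16.7]
0.11 18 [-21.7 -24.6] [14.4 -8.7]
0.115 24 [-22.4 -25.2] [21.4 -7.5]
0.12 17 [-22.7 -23.9] [18.3 -5.4]
```

View pics/f.png

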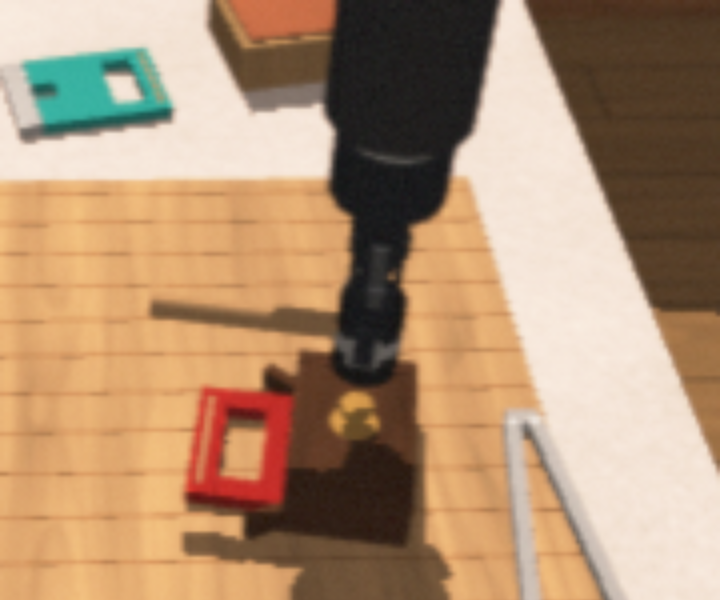

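The picture shows the mallet held upright, head over the pin, with the face at about z = 0.11. I lower it and press.

Emit:
jog_arm(moves=[[[0, 0, 0, 0.1, 0, 1.5, 0.4], [0, 0, 0, 0, 0, 1.5, 0.4], [0, 0, 0, 0, 0, 0.5, 0.4], [0, 0, 0, 0, 0, 0.4, 0.4], [0, 0, 0, 0, 0, 0.4, 0.4], [0, 0, 0, 0, 0, 0.3, 0.4], [0, 0, 0, 0, 0, 0, 0.4]]])

```text
time: 16.95
tool_pos: [0.6701, 0.0451, 0.0862]
ee_rot: [[0.981, -0.196, 0.001], [-0.196, -0.981, 0.0], [0.0, -0.0, -1.0]]
wrist_force: [-0.5, -0.4, -2.3]
opening: 0.0448
grasp_force: 62.0
```

Emit:
jog_arm(moves=[[[0, 0, 0, 0, 0, 0.2, 0.4], [0, 0, 0, 0, 0, 0.2, 0.4], [0, 0, 0, 0, 0, 0, 0.4]]])

```text
time: 17.32
tool_pos: [0.6702, 0.0451, 0.0823]
ee_rot: [[0.981, -0.196, 0.001], [-0.196, -0.981, 0.0], [0.0, -0.0, -1.0]]
wrist_force: [-0.1, -0.0, 1.2]
opening: 0.0447
grasp_force: 61.9
```

Emit:
jog_arm(moves=[[[0, 0, 0, 0, 0, 0.2, 0.4], [0, 0, 0, 0, 0, 0.2, 0.4], [0, 0, 0, 0, 0, 0, 0.4]]])

```text
time: 17.7
tool_pos: [0.6709, 0.045, 0.0817]
ee_rot: [[0.981, -0.195, 0.003], [-0.195, -0.981, -0.0], [0.003, -0.0, -1.0]]
wrist_force: [-7.7, 0.2, 20.9]
opening: 0.0448
grasp_force: 64.1
```

A hard stop at 21 N, right where the pin should be fully down. I lift and carry the mallet back.

Emit:
jog_arm(moves=[[[0, 0, 0, 0, 0, -1, 0.4], [0, 0, 0, 0, 0, -2, 0.4], [0, 0, 0, 0, 0, -2, 0.4], [0, 0, 0, -1, 3, 0, 0.4], [0, 0, 0, -1.5, 4, 0, 0.4], [0, 0, 0, -1.5, 4, 0, 0.4], [0, 0, 0, -1.5, 4, 0, 0.4], [0, 0, 0, -1.5, 4, 0, 0.4], [0, 0, 0, -1.5, 4, 0, 0.4], [0, 0, 0, -1.5, 4, 0, 0.4], [0, 0, 0, -1, 2.6, 0, 0.4], [0, 0, 0, 0, 0, 0, 0.4], [0, 0, 0, 0, 0, 0, 0.4]]])

```text
time: 19.32
tool_pos: [0.5043, -0.2237, 0.1282]
ee_rot: [[0.981, -0.196, 0.0], [-0.196, -0.981, 0.0], [0.0, -0.0, -1.0]]
wrist_force: [-0.6, 0.5, -2.9]
opening: 0.0443
grasp_force: 62.1
```

```bash
python3 -c "
from loc import *
look('g');objs()"
```

```text
TCP blk mm [-113.2 -294.8] z 0.1282 tool yaw -11.32 t 19.325 open 0.044289040416124734
top 711 rect blk [-79.6   0.6] [ 72.3 109.4] 0.2 min [-115.7  -54.1] max [-43.4  55.4]
side 233 rect blk [-63.5   1.1] [120.8  40.5] 86.88 min [-86.7 -60.3] max [-45.2  60.8]
top pin 67 rect c [671.2  38.2] size [36.7 50.8] ang 76.03 z 59.6
side pin 43 rect c [668.4  44.4] size [23.6 19.9] ang 82.3 z 58.8
```

View pics/g.png

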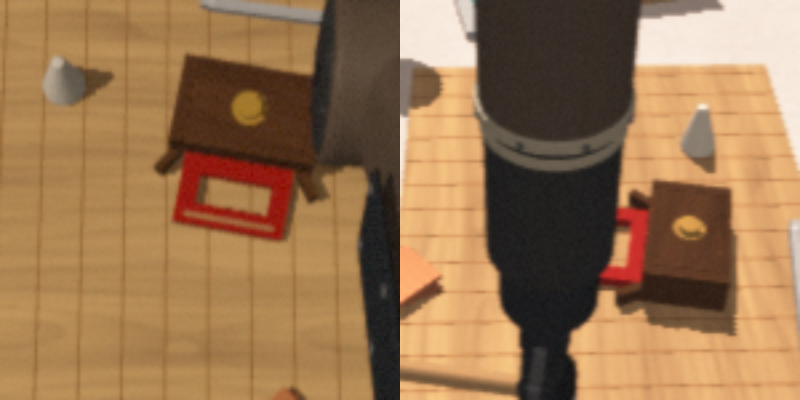

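Pin cap is at z ≈ 0.059, fully down, and the scraper's tail is at -115.7 mm, still home. Lowering the mallet now.

Emit:
jog_arm(moves=[[[0, 0, 0, 0, 0, 3, 0.4], [0, 0, 0, 0, 0, 4, 0.4], [0, 0, 0, 0, 0, 1.8, 0.4], [0, 0, 0, 0, 0, 0.6, 0.4], [0, 0, 0, 0, 0, 0.3, 0.4], [0, 0, 0, 0, 0, 0.2, 0.4], [0, 0, 0, 0, 0, 0, 0.4]]])

```text
time: 20.4
tool_pos: [0.5045, -0.2238, 0.0299]
ee_rot: [[0.981, -0.196, 0.001], [-0.196, -0.981, -0.0], [0.001, -0.0, -1.0]]
wrist_force: [0.4, 0.4, -2.8]
opening: 0.0448
grasp_force: 62.0
```

Emit:
jog_arm(moves=[[[0, 0, 0, 0, 0, 0.1, 0.4], [0, 0, 0, 0, 0, 0.1, 0.4], [0, 0, 0, 0, 0, 0, 0.4]]])

```text
time: 20.78
tool_pos: [0.5044, -0.2239, 0.0279]
ee_rot: [[0.981, -0.196, 0.001], [-0.196, -0.981, -0.0], [0.001, 0.0, -1.0]]
wrist_force: [-1.5, 0.9, 5.1]
opening: 0.0448
grasp_force: 62.6
```

Touched down at the original height with 5 N. I open slowly, rise straight up and move clear.

Emit:
jog_arm(moves=[[[0, 0, 0, 0, 0, 0, 0.55], [0, 0, 0, 0, 0, 0, 0.65], [0, 0, 0, 0, 0, 0, 0.8], [0, 0, 0, 0, 0, 0, 1], [0, 0, 0, 0, 0, 0, 1], [0, 0, 0, 0, 0, -2, 1], [0, 0, 0, 0, 0, -4, 1], [0, 0, 0, 0, 0, -5, 1], [0, 0, 0, -3, -4, -3, 1], [0, 0, 0, -3, -5, 0, 1], [0, 0, 0, 0, -3, 0, 1], [0, 0, 0, 0, 0, 0, 1], [0, 0, 0, 0, 0, 0, 1]]])

```text
time: 22.4
tool_pos: [0.4687, -0.0944, 0.1673]
ee_rot: [[0.981, -0.195, -0.0], [-0.195, -0.981, -0.0], [-0.0, 0.0, -1.0]]
wrist_force: [-0.2, -0.4, -0.4]
opening: 0.0855
grasp_force: 0.0
```

```bash
python3 -c "
from loc import *
look('h');objs()
c=arm.capture('side');W=world(c);X,Y,Z=np.moveaxis(W,-1,0)
mm=(Z>.0115)&(X>.35)&(X<.85)&(abs(Y)<.45)&(Z<.12)
k,l,s,ce=cv2.connectedComponentsWithStats(mm.astype(np.uint8))
for i in range(1,k):
    if s[i,4]>25: fit(W,l==i,f'obj{ce[i].round()}')
cv2.imwrite('pics/i.png',c['pixels'][...,::-1])"
```

```text
TCP blk mm [-171.9 -174.3] z 0.1673 tool yaw -11.26 t 22.4 open 0.08548637470601683
side 392 rect blk [-78.5   1.6] [ 66.6 119.1] 0.01 min [-111.8  -58. ] max [-45.2  61.1]
top head 19 rect c [ 495.7 -237.6] size [ 8.  19.5] ang 64.62 z 70.2
handle [ 0.9819 -0.1895  0.4166 -0.2041]
top pin 59 rect c [677.9  41.8] size [24.9 39. ] ang 46.03 z 59.9
side head 278 rect c [ 505.8 -225.2] size [43.7 44.7] ang 67.34 z 69.7
handle [ 0.9824 -0.1867  0.419  -0.2098]
side pin 42 rect c [657.9  50.2] size [22.3 46.9] ang 63.92 z 59.4
obj[311. 179.] 164 rect c [709.8 220.2] size [28.1 40.1] ang 87.83 z 35.7
obj[300. 221.] 2055 rect c [636.1  49.4] size [164.4 162.1] ang 80.12 z 49.8
obj[358. 239.] 512 rect c [818.   -8.4] size [203.3  72.7] ang 83.0 z 15.5
obj[203. 233.] 287 rect c [363.   13.6] size [61. 67.] ang 35.01 z 20.9
obj[238. 298.] 906 rect c [ 444.9 -207.2] size [ 46.4 172.4] ang 73.39 z 48.3
obj[335. 310.] 1006 rect c [ 690.3 -260.7] size [60.  60.4] ang 22.41 z 76.8
```

View pics/i.png

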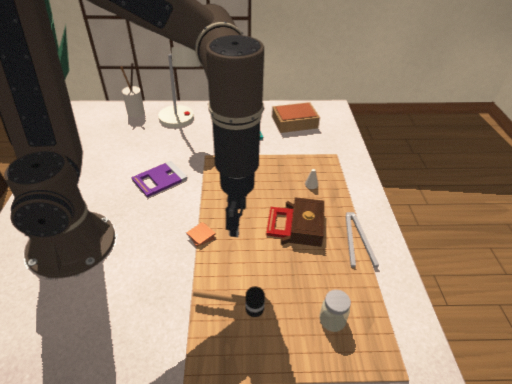

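The view shows the mallet standing upright at (255,301), the scraper home at (281,223), the pin down, and the jar, cone, tiles and tong in the same pixels as before. The gripper is clear of everything.

```bash
python3 -c "
from cell import arm
print(arm.job_done())"
```

```text
the job is handed in; nothing more can be done
None
```

The job is handed in, with no verdict returned: my last pictures and measurements show the scraper home, the pin driven fully down with the mallet, the mallet upright and released on the tray, and the jar, cone, tiles and tong where they were.

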